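# Bolt the dust-box hatch

## Task

Bolt the hatch of the blue dust box: slide its yellow-knobbed bolt all the way across into the keeper, then turn the handle down into the notch and let go of it. Leave the black-knobbed bolt of the grey box as it is.

Things in the scene. Friction and masses are not known exactly. Their poses are not given: they have to be found in the camera images.
- blue_knob (a point): Centre of the yellow knob (cylinder 20 mm across, 24 mm long, flat ends along y; on an 8 mm stem) of the blue box's bolt, the one to operate. It turns with the handle. y: level, always the way the bolt slides home. Handle upright: z up, x level to the side over which it swings down. The bolt's axis is 50 mm from here along -z, 97 mm above the bench. Box: fixed, 80 mm high, 240 mm along y.
- blue_bolt (a joint): Slide of the blue box's bolt, m: 0 open, 0.064 home at its stop in the keeper. Stays where left; friction about 2.5 N. Steel rails 14 mm higher than the bolt's axis stand along both its sides; the x-side rail keeps the handle upright until the bolt is across: a 28 mm notch in it lets the 8 mm stem swing down from about 0.048 on.
- blue_handle (a joint): Turn of the blue box's bolt handle about the bolt, rad: 0 upright, 1.55 fully down in the notch: stem level, knob 50 mm out to the x side of the bolt's axis and at its height. The box's wall is 14 mm to the x side of the axis; beyond it is free space down to the bench. Stays where left; friction about 0.06 N m.
- grey_knob (a point): Centre of the black knob of the like bolt on the grey box (same sizes and axes as blue_knob). Not to be moved.

How it is judged (in metres and radians):
On the way, in this order (a step that is already met when the one before it is completed fails the run):
1. the blue box's bolt is slid across into the keeper (value of joint blue_bolt above 0.048 m), for 0.1 s.
2. its handle is turned down into the notch (value of joint blue_handle above 1.2 rad and value of joint blue_bolt above 0.045 m), for 0.2 s.
At the end, for the whole second after the job is handed in: The blue box's bolt is at least 45 mm across (of 64 mm), its handle turned at least 1.2 rad (69 degrees) down and at rest, and the grey box's knob within 12 mm of where it began (all of step 2 and velocity of joint blue_handle between -0.1 and 0.1 rad/s and distance of grey_knob from where it was at the start of the episode below 0.012 m); the robot touches nothing.
It fails at once if the grey box's knob is moved more than 12 mm (distance of grey_knob from where it was at the start of the episode above 0.012 m).
It also fails if it takes over 32 s, if anything falls off the work surface, if the arm or the gripper's body presses on something with over 40 N, if the wrist force passes 120 N, or if a joint passes its speed limit or range.

## Robot

A 6-joint arm with a two-finger parallel gripper is mounted at the origin on the work surface. World frame = base frame: x ahead of the robot, y to its left, z up, the work surface at z = 0. Lengths are in mm, angles in rad, forces in N, time in s.
With the tool pointing down it reaches from about 350 to 875 mm from the base axis. Payload 4.2 kg.
Tool frame: the origin (TCP) lies at the very end of the fingers, on their centre line; the grasp point (between the pads) lies 19 mm behind it (env.grip_point_offset is the distance from the TCP to the grasp point, in mm); x points along the fingers, y is the direction in which the jaws open and shut, and the axes are right-handed (so a half turn about x gives the same grasp; the last joint's range is limited). The gripper opens to 85 mm and grips with 20 to 120 N. Pads are 22 mm wide; open, the fingers measure 114 mm over their backs; the gripper's body (76 mm by 85 mm) begins 54 mm behind the grasp point. The pads swing forward as they close: fully open they stand 13 mm farther back than shut.
Start: joints at [1.484, 0.385, 0.008, 0, -1.194, -0.259], TCP at [211.811, 587.993, 231.312] pointing down, gripper open.
Joint ranges: [-3.14, 3.14], [-1.21, 2.06], [-1.07, 1.41], [-3.16, 2.05], [-2.99, -0.16], [-3.1, 3.1]. Speed limits (rad/s): [2.79, 2.79, 3.14, 3.14, 3.14, 3.14].

## Interface

Orientations are given as a unit quaternion [x, y, z, w].
In Python, from rig import get_state, grab_frame, get_calibration, ticket, env gives the robot as it stands.
- The arm moves only by the shell command python3 -m creep 'ROWS' [OPENING] [FORCE]. ROWS is a JSON object of lists of equal length, an entry for each row: "linear": the shift along the tool's x, y, z in mm, a list of three; "yaw": the turn about the tool's x in degrees. In form: {"linear": [[dx, dy, dz], ...], "yaw": [yaw, ...]}. A call has 1 to 8 rows; each row is the pose to reach, as a shift and turn from the pose commanded when the call began, along the tool's axes at that moment; what a row does not reach only later rows make up. A row lasts 1/8 s, in which the tool goes at most 62.5 mm and 10.7 degrees, less where a joint would pass 70% of its speed; a pose out of reach is approached as far as the arm can. A call with a gripper value outside its range is refused whole. OPENING is the closure in counts, from 0 (fully open) to 255 (shut), set as the call begins (- or left out, the last holds). The fingers move at their own pace and stop on an object; FORCE is the grip in N (left out, the last holds). Time passes only in rows, so rows that repeat a pose let the fingers close. It gives the time, the measured TCP pose, the force and the opening at its end, in the units of the state.
- get_state(): the state, without advancing time (a new reading comes with each control period).
- grab_frame(name): name is "side" or "top"; returns the picture (400x640x3 uint8, blue, green, red); there is no depth.
- get_calibration(name): a dict with "mtx" (3x3 intrinsics, pixels), "dist" ([k1, k2, p1, p2, k3] as OpenCV has them; the pictures are not rectified), "R" (3x3) and "t" (3): a world point X has camera coordinates R X + t. Camera axes: x right, y down, z forward; pixel columns grow to the right and rows downward; lengths in mm; the calibration is good to about 2 mm. A picture is of the moment at which its call begins. get_calibration takes no time and is no camera call.
- ticket.sign_off(): hands the job in, once; it reports no verdict.
The state is a dict: "clock": time; "qpos": joint angles; "joint_velocities": joint speeds; "tau": joint torques, N m; "ee_pos": TCP position; "orientation": TCP orientation; "force": force on the tool from outside, world axes, zero at the start; "wrist_torque": the same for the moment, N m; "gripper_width": finger opening in mm.
Only numpy, scipy, OpenCV 4.12 (cv2) and the standard library are available. Lean on these libraries where they do the work, as an engineer would, in place of code of your own. Each camera call takes 0.05 s, during which the arm holds its last target. There are 200 camera calls.

## Working session

There is one attempt and no reset: what is moved stays moved. The work goes in short steps, Python scripts to look and compute and a shell command to move; the robot and the scene stay as the last step left them, time stands still between calls to the robot, and variables do not carry over. Pictures are saved under pics/ and viewed, about 8 in all and at most 12, crops included, and the job is handed in when it is done.

```bash
mkdir -p pics; python3 - <<'E'
from rig import *
import cv2
for n in("side","top"):
    f=grab_frame(n); cv2.imwrite(f"pics/{n}0.png",f)
    c=get_calibration(n); print(n,c)
print(get_state(),env.grip_point_offset)
E
```

```text
side {'mtx': array([[519.28699916,   0.        , 315.42953208],
       [  0.        , 519.28699916, 197.98628941],
       [  0.        ,   0.        ,   1.        ]]), 'dist': array([-0.17071525,  0.        ,  0.        ,  0.        ,  0.        ]), 'R': array([[-0.83172628, -0.55498517, -0.01492837],
       [-0.31945759,  0.50039928, -0.8047033 ],
       [ 0.45406854, -0.6645239 , -0.59348946]]), 't': array([437.22952236, 340.02525408, 608.60094573])}
top {'mtx': array([[400.42758927,   0.        , 319.14658161],
       [  0.        , 400.42758927, 196.17273314],
       [  0.        ,   0.        ,   1.        ]]), 'dist': array([0.00831045, 0.        , 0.        , 0.        , 0.        ]), 'R': array([[ 0.02221069, -0.99945129, -0.02457242],
       [-0.98170058, -0.01715333, -0.18965688],
       [ 0.18913132,  0.02833517, -0.9815429 ]]), 't': array([-40.46574074, 592.09749242, 794.40821229])}
{'clock': 0.1, 'qpos': array([ 1.48363049e+00,  3.85478253e-01,  6.78773670e-03, -4.03638337e-04,
       -1.19402330e+00, -2.58601149e-01]), 'joint_velocities': array([ 4.52956595e-04, -1.65929679e-03,  2.23823312e-03,  2.01050324e-03,
        3.56253870e-05,  1.55866201e-04]), 'tau': array([-3.75528344e-06, -3.93322349e+01,  1.88927221e+01,  4.19783235e+00,
       -2.61026958e-03,  5.95421952e-06]), 'ee_pos': array([211.63951173, 587.53052485, 230.34636716]), 'orientation': array([-0.69648231,  0.12237762,  0.69663056,  0.12100402]), 'force': array([-0.20636073, -0.45523679, -0.72216388]), 'wrist_torque': array([ 0.00905672, -0.03145833,  0.03579698]), 'gripper_width': 85.50099870362672} 18.700000000000003
```

View pics/side0.png

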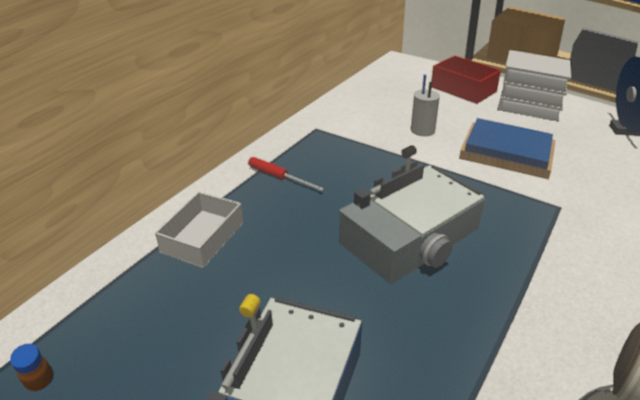

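View pics/top0.png

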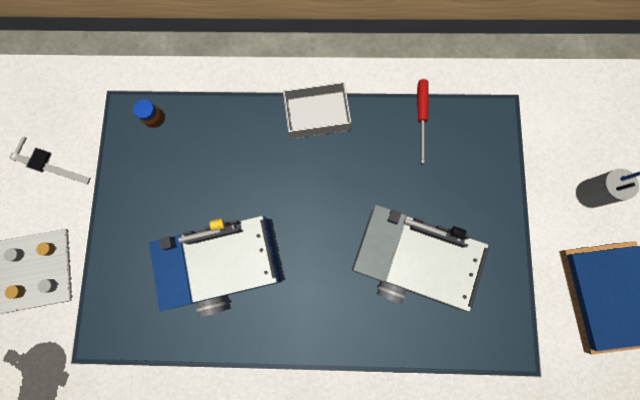

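The blue box is the left one in the top view, with its yellow knob at about (217,225) and the keeper at (167,242). The bolt therefore slides left (+y) and the handle swings toward the far side (+x). The black knob is at about (458,232).

```bash
cat > h.py <<'E'
from rig import *
import cv2, numpy as np
from scipy.spatial.transform import Rotation as Ro
def ray(n,p):
    c=get_calibration(n); u=cv2.undistortPoints(np.array(p,float).reshape(-1,1,2),c["mtx"],c["dist"])[:,0]
    R,t=np.array(c["R"]),np.array(c["t"]); return -R.T@t,np.c_[u,np.ones(len(u))]@R
def plane(n,p,z):
    o,d=ray(n,p); return o+d*((z-o[2])/d[:,2])[:,None]
def tri(a,b):
    (o1,d1),(o2,d2)=ray("side",a),ray("top",b)
    s=np.linalg.lstsq(np.c_[d1[0],-d2[0]],o2-o1,rcond=None)[0]
    p,q=o1+s[0]*d1[0],o2+s[1]*d2[0]; return (p+q)/2,np.linalg.norm(p-q)
def yellow(f,roi):
    x0,y0,x1,y1=roi; m=cv2.inRange(cv2.cvtColor(f,cv2.COLOR_BGR2HSV),(20,150,90),(35,255,255))
    k=np.zeros_like(m); k[y0:y1,x0:x1]=m[y0:y1,x0:x1]; M=cv2.moments(k,True)
    return (M["m10"]/M["m00"],M["m01"]/M["m00"]),M["m00"],k
E
python3 - <<'E'
from h import *
s,t=cv2.imread("pics/side0.png"),cv2.imread("pics/top0.png")
a,na,_=yellow(s,(180,250,320,360)); b,nb,_=yellow(t,(150,190,280,260))
print(a,na,b,nb,tri(a,b))
# lid
hsv=cv2.cvtColor(t,cv2.COLOR_BGR2HSV); m=cv2.inRange(hsv,(0,0,170),(179,60,255)); k=np.zeros_like(m); k[200:320,140:300]=m[200:320,140:300]
c=max(cv2.findContours(k,0,2)[0],key=cv2.contourArea); P=plane("top",c[:,0],82)[:,:2].astype(np.float32)
r=cv2.minAreaRect(P); print(r,cv2.boxPoints(r))
print("keeper",plane("top",[[167,242]],105))
st=get_state(); print(Ro.from_quat(st["orientation"]).as_matrix().round(3))
cv2.imwrite("pics/c.png",np.hstack([cv2.resize(s[280:400,190:350],None,fx=2.5,fy=2.5,interpolation=2),cv2.resize(t[200:320,140:300],None,fx=2.5,fy=2.5,interpolation=2)]))
E
```

```text
(249.1958762886598, 305.0996563573883) 291.0 (216.67741935483872, 224.23387096774192) 124.0 (array([517.77307277, 159.51020483, 147.97939411]), np.float64(0.8168777061095728))
((458.5889892578125, 151.69769287109375), (136.34434509277344, 168.42080688476562), 14.565232276916504) [[371.43033 216.05765]
 [413.78513  53.04957]
 [545.7477   87.33774]
 [503.39285 250.34583]]
keeper [[486.08711894 268.00674439 105.        ]]
[[-0.001 -0.339 -0.941]
 [-0.002 -0.941  0.339]
 [-1.     0.002 -0.   ]]
```

View pics/c.png

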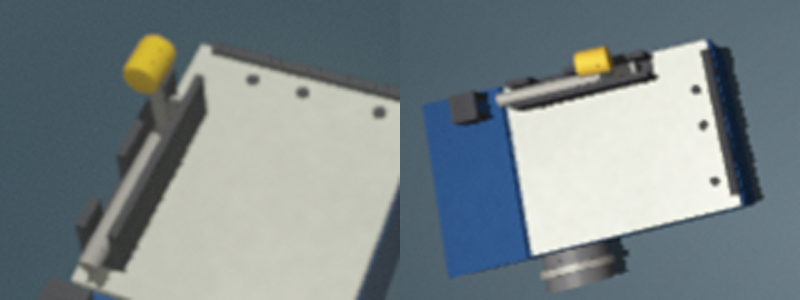

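Yellow knob at about (518, 160, 148). The slide direction is about (-0.25, 0.97), taken from the lid edges. Next I move above the knob and align the jaws with the slide.

```bash
python3 -m creep '{"linear":[[5,38,-54],[10,75,-108],[15,112,-162],[20,150,-217],[25,187,-271],[30,225,-325],[35,262,-379],[40,299,-433]],"yaw":[-5,-10,-15,-20,-25,-30,-34,-34]}' 0 20
python3 - <<'E'
from h import *
st=get_state(); print(st["ee_pos"],Ro.from_quat(st["orientation"]).as_matrix().round(3),st["qpos"],st["clock"])
E
```

```text
clock: 1.1
ee_pos: [502.4, 180.6, 193.1]
orientation: [-0.702, -0.088, 0.702, -0.088]
force: [1.7, 1.3, 0.4]
gripper_width: 85.3
[502.41457304 180.56924334 193.14560143] [[-0.     0.246 -0.969]
 [ 0.    -0.969 -0.246]
 [-1.    -0.     0.   ]] [ 6.48939126e-01  2.62733124e-01 -2.72817830e-01 -1.33222042e-04
 -1.03536726e+00  1.17017284e+00] 1.1
```

```bash
python3 -m creep '{"linear":[[0,0,0],[0,0,0],[0,0,0],[0,0,0]],"yaw":[0,0,0,0]}' 100 20
python3 - <<'E'
from h import *
st=get_state(); R=Ro.from_quat(st["orientation"]).as_matrix()
print(R.T@(np.array([517.8,159.5,148])-st["ee_pos"]),st["force"])
f=grab_frame("side"); cv2.imwrite("pics/s1.png",cv2.resize(f[180:400,150:450],None,fx=2.5,fy=2.5))
E
```

```text
clock: 1.6
ee_pos: [501.2, 183.6, 193.6]
orientation: [0.702, 0.088, -0.702, 0.088]
force: [0.5, -0.4, 0.1]
gripper_width: 52.1
[ 45.60317921  27.4418855  -10.16262468] [ 0.5041972  -0.36210747  0.10323675]
```

View pics/s1.png

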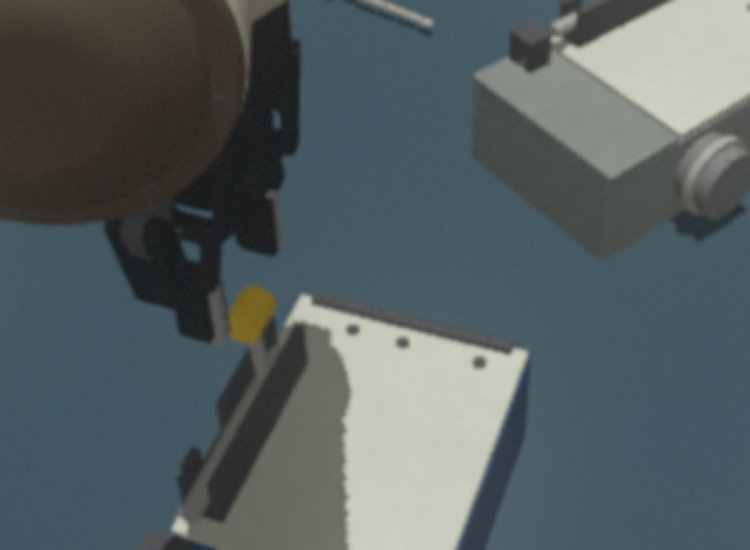

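Gripper is above the box and about 28 mm short along the slide, so I finish the lateral move and descend.

```bash
python3 -m creep '{"linear":[[0,14,-5],[0,27,-10],[0,27,-10],[20,27,-10],[40,27,-10],[60,27,-10],[60,27,-10],[60,27,-10]],"yaw":[0,0,0,0,0,0,0,0]}'
python3 - <<'E'
from h import *
st=get_state(); R=Ro.from_quat(st["orientation"]).as_matrix()
print(R.T@(np.array([517.8,159.5,148])-st["ee_pos"]),st["force"])
f=grab_frame("side"); cv2.imwrite("pics/s2.png",cv2.resize(f[200:400,150:350],None,fx=3,fy=3))
E
```

```text
clock: 2.65
ee_pos: [518.6, 158.8, 134.2]
orientation: [0.702, 0.087, -0.701, 0.087]
force: [0.1, -0.6, -0.1]
gripper_width: 51.8
[-13.80114485  -0.8870325    0.58841907] [ 0.09695513 -0.55165592 -0.09977731]
```

View pics/s2.png

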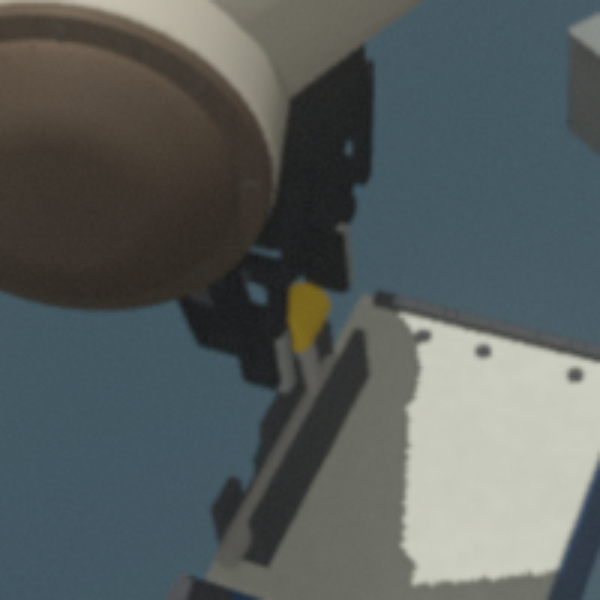

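The knob sits between the two pads (crop about (308,315)), with no contact force. Close with 20 N.

```bash
python3 -m creep '{"linear":[[0,0,0],[0,0,0],[0,0,0],[0,0,0],[0,0,0]],"yaw":[0,0,0,0,0]}' 255 25
```

```text
clock: 3.32
ee_pos: [518.4, 158.8, 134.2]
orientation: [0.702, 0.087, -0.701, 0.087]
force: [-0.9, -1.1, 5.7]
gripper_width: 23.6
```

Gripped at 23.6 mm, which matches the knob length. Next, the slide.

```bash
python3 -m creep '{"linear":[[0,-8,0],[0,-16,0],[0,-24,0],[0,-32,0],[0,-40,0],[0,-48,0],[0,-54,0],[0,-60,0]],"yaw":[0,0,0,0,0,0,0,0]}'
python3 -m creep '{"linear":[[0,0,0],[0,0,0],[0,0,0]],"yaw":[0,0,0]}'
```

```text
clock: 4.32
ee_pos: [504.0, 211.9, 134.3]
orientation: [-0.701, -0.084, 0.702, -0.092]
force: [12.4, -27.7, 5.5]
gripper_width: 23.4
clock: 4.7
ee_pos: [504.2, 211.5, 134.3]
orientation: [-0.701, -0.084, 0.702, -0.091]
force: [6.5, -17.2, 6.7]
gripper_width: 23.8
```

Travel stopped at about 55 mm with about 18 N of resistance, so I take a look.

```bash
python3 - <<'E'
from h import *
f=grab_frame("side"); g=grab_frame("top"); cv2.imwrite("pics/s3.png",np.hstack([cv2.resize(f[240:400,150:310],None,fx=2.5,fy=2.5),cv2.resize(g[180:340,130:290],None,fx=2.5,fy=2.5)]))
a,na,_=yellow(f,(150,250,320,400)); print(a,na)
E
```

```text
(237.37662337662337, 335.84415584415586) 77.0
```

View pics/s3.png

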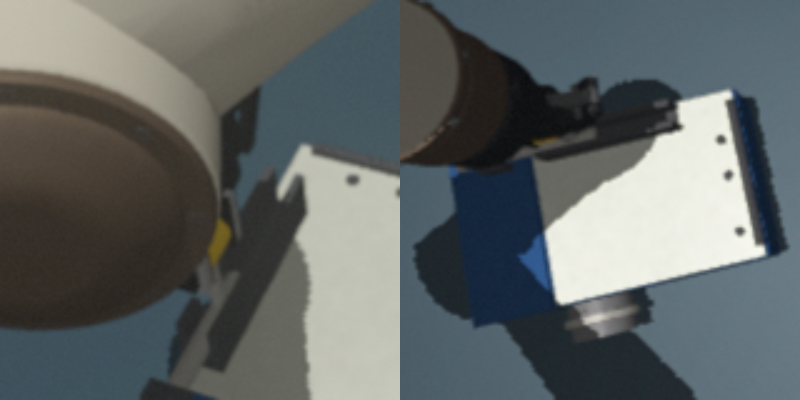

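Travel is 55 mm and the knob is firmly held; this is either the stop or the start was not at 0. Both are past 48 mm and in the notch range. I back off the load by 4 mm and swing the first half.

```bash
python3 -m creep '{"linear":[[0,3,0],[0,4,0],[0.3,4,-5],[0.9,4,-9.5],[2,4,-14],[3.6,4,-18.7],[3.6,4,-18.7],[3.6,4,-18.7]],"yaw":[0,0,0,0,0,0,0,0]}'
```

```text
clock: 5.8
ee_pos: [521.1, 215.0, 129.5]
orientation: [-0.7, -0.086, 0.703, -0.089]
force: [-1.3, -6.1, 5.7]
gripper_width: 23.6
```

It swings freely. Continue down.

```bash
python3 -m creep '{"linear":[[4.5,0,-8.5],[10.4,0,-16],[17.7,0,-22.3],[26.1,0,-27],[35.2,0,-30],[42.9,0,-31.2],[44,0,-31.2],[44,0,-31.2]],"yaw":[0,0,0,0,0,0,0,0]}'
```

```text
clock: 6.8
ee_pos: [554.9, 223.9, 87.1]
orientation: [0.703, 0.087, -0.7, 0.088]
force: [5.9, -7.1, 5.1]
gripper_width: 23.4
```

```bash
python3 - <<'E'
from h import *
f=grab_frame("side"); g=grab_frame("top"); cv2.imwrite("pics/s4.png",np.hstack([cv2.resize(f[240:400,150:310],None,fx=2.5,fy=2.5),cv2.resize(g[180:340,130:290],None,fx=2.5,fy=2.5)]))
print(get_state()["force"])
E
```

```text
[ 6.57722757 -7.11396481  5.09926075]
```

View pics/s4.png

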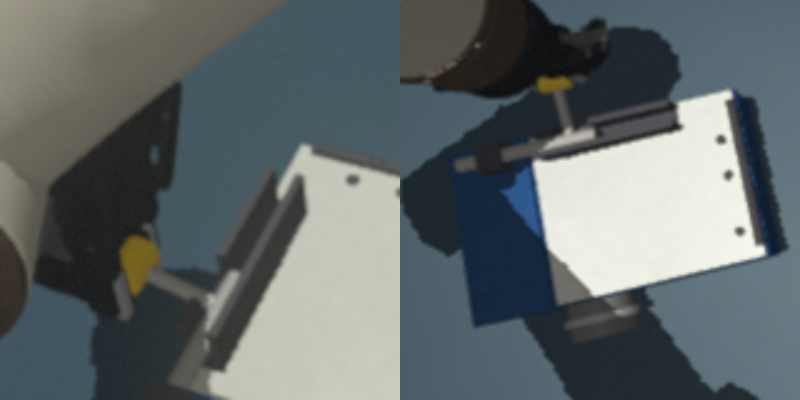

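The handle lies level in the notch and the bolt runs through the keeper. Release and withdraw upward.

```bash
python3 -m creep '{"linear":[[0,0,0],[0,0,0],[0,0,0],[0,0,0],[0,0,0]],"yaw":[0,0,0,0,0]}' 100 20
python3 -m creep '{"linear":[[-10,0,0],[-25,0,0],[-50,0,0],[-80,0,-20],[-110,0,-60],[-140,0,-100],[-150,0,-120],[-150,0,-120]],"yaw":[0,0,0,0,0,0,0,0]}'
python3 -m creep '{"linear":[[0,0,0],[0,60,0],[0,120,0],[0,120,0]],"yaw":[0,0,0,0]}'
python3 - <<'E'
from h import *
f=grab_frame("side"); g=grab_frame("top"); cv2.imwrite("pics/s5.png",np.hstack([cv2.resize(f[200:400,130:330],None,fx=2,fy=2),cv2.resize(g[150:350,110:310],None,fx=2,fy=2)]))
cv2.imwrite("pics/full5.png",g); m=cv2.absdiff(g,cv2.imread("pics/top0.png"))[200:320,350:495].max(2); print("grey diff",(m>40).sum())
a,na,_=yellow(f,(150,230,320,400)); b,nb,_=yellow(g,(150,170,280,260)); print(a,na,b,nb,tri(a,b)); print(get_state()["force"])
E
```

```text
clock: 7.52
ee_pos: [552.6, 225.3, 85.7]
orientation: [-0.702, -0.087, 0.702, -0.087]
force: [-0.8, 0.2, -0.3]
gripper_width: 51.9
clock: 8.52
ee_pos: [670.2, 254.8, 237.3]
orientation: [0.703, 0.088, -0.701, 0.087]
force: [0.1, 0.3, -1.0]
gripper_width: 51.9
clock: 9.02
ee_pos: [697.9, 134.0, 235.9]
orientation: [-0.701, -0.085, 0.702, -0.086]
force: [0.0, 1.3, -0.8]
gripper_width: 51.6
grey diff 0
(202.51590106007066, 346.113074204947) 283.0 (191.25242718446603, 210.80582524271844) 103.0 (array([547.87710288, 222.91596036, 110.19910641]), np.float64(1.0531665020907408))
[-0.17835554 -0.04851815 -0.12549439]
```

View pics/s5.png

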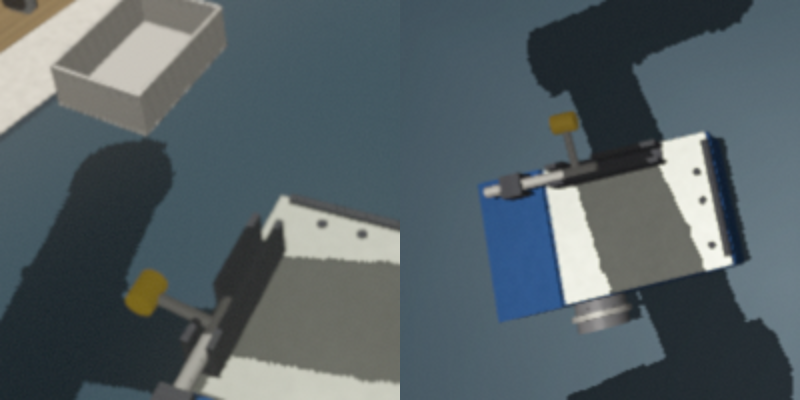

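The bolt is home (knob moved about 54 mm along the slide) and the grey box is unchanged. The knob sits at z≈110, though, so the handle is at roughly 1.29 rad, thin margin over 1.2. I'll press it further down from above with closed fingers.

```bash
python3 -m creep '{"linear":[[0,0,0],[0,0,0],[0,0,0],[0,0,0]],"yaw":[0,0,0,0]}' 255 20
python3 - <<'E'
from h import *
st=get_state(); R=Ro.from_quat(st["orientation"]).as_matrix()
print(R.T@(np.array([548.5,223,124])-st["ee_pos"]))
E
```

```text
clock: 9.62
ee_pos: [698.3, 138.8, 235.8]
orientation: [-0.702, -0.088, 0.702, -0.088]
force: [-0.1, 0.3, -0.7]
gripper_width: 0.1
[ 111.78641606 -118.45995658  124.50992465]
```

```bash
python3 -m creep '{"linear":[[0,-40,42],[0,-80,84],[0,-118,124],[30,-118,124],[60,-118,124],[85,-118,124],[85,-118,124],[85,-118,124]],"yaw":[0,0,0,0,0,0,0,0]}'
python3 -m creep '{"linear":[[10,0,0],[20,0,0],[28,0,0],[35,0,0],[41,0,0],[45,0,0],[45,0,0],[45,0,0]],"yaw":[0,0,0,0,0,0,0,0]}'
```

```text
clock: 10.62
ee_pos: [550.1, 222.6, 152.0]
orientation: [0.702, 0.088, -0.701, 0.087]
force: [-0.4, -0.3, 0.2]
gripper_width: -0.1
clock: 11.62
ee_pos: [549.8, 222.5, 107.5]
orientation: [0.702, 0.088, -0.701, 0.087]
force: [-1.8, -0.0, 6.9]
gripper_width: -0.2
```

The tip reached z=107.5 with 7 N, so the knob centre is at about 97.5 and the handle is fully down. Retreat and check.

```bash
python3 -m creep '{"linear":[[-10,0,0],[-30,0,0],[-60,0,0],[-90,0,0],[-130,40,-40],[-130,80,-80],[-130,120,-120],[-130,120,-120]],"yaw":[0,0,0,0,0,0,0,0]}'
python3 -m creep '{"linear":[[0,0,0],[0,0,0],[0,0,0],[0,0,0]],"yaw":[0,0,0,0]}'
python3 - <<'E'
from h import *
f=grab_frame("side"); g=grab_frame("top")
m=cv2.absdiff(g,cv2.imread("pics/top0.png"))[200:320,350:495].max(2); print("grey diff",(m>40).sum())
a,na,_=yellow(f,(150,230,320,400)); b,nb,_=yellow(g,(150,170,280,260)); p,e=tri(a,b)
v=p-[517.8,159.5,148]; sx=v@[.968,.2515,0]; print(p,e,"slide",v@[-.2515,.968,0],"angle",np.arctan2(sx,v[2]+50)); s=get_state();print(s["force"],s["joint_velocities"].round(3))
E
```

```text
clock: 12.62
ee_pos: [696.7, 132.6, 233.3]
orientation: [-0.701, -0.085, 0.703, -0.086]
force: [-0.5, 0.5, -0.3]
gripper_width: 0.0
clock: 13.12
ee_pos: [694.6, 136.0, 236.4]
orientation: [0.702, 0.088, -0.701, 0.088]
force: [0.6, -0.5, -0.9]
gripper_width: 0.2
grey diff 0
[549.75551188 223.32108038  98.01592731] 0.5525531929357602 slide 53.741994572223 angle 1.5704573319928434
[ 0.51294141 -0.0582314  -0.06383569] [-0.005  0.005  0.002 -0.003  0.001  0.001]
```

```bash
python3 -c "
from rig import ticket; print(ticket.sign_off())"
```

```text
the job is handed in; nothing more can be done
None
```

The blue box's hatch is bolted, and I handed the job in at about 13 s of the 32 s allowed. I gripped the yellow knob by its flat ends, slid the bolt across and swung the handle down into the notch. Then I let go and moved the arm clear.

- **Handle:** after release, the first check put it at only about 1.29 rad, close to the 1.2 rad limit. I pressed it further down from above with closed fingers (7 N). The last check put it at about 1.57 rad, which is fully down.
- **Slide:** the knob moved about 54 mm from where it started, not the full 64 mm. It stopped firmly at 55 mm under about 18–28 N. The bolt may have started partly across, but I did not confirm that. The pictures show it through the keeper with the stem in the notch, and 54 mm is past the 45 mm needed.
- **Grey box:** comparing the top view before and after showed no changed pixels around it.
- **Robot:** it is clear of everything, with a wrist force reading within about 1 N of zero.

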